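Shut, pin and press a tile gluing jig

TASK

Fold the lid of the clamshell gluing jig down shut over the tile, then take the locking pin from its rest and push it through the aligned holes of all three lugs until its wooden handle is up against the outer lug, and let go of the pin. Then press the spring plunger on the lid more than half way down with the fingertips and finish while still holding it down like that, so that the glue joint stays under pressure; leave everything else on the bench where it is.

Things in the scene. Friction and masses are not known exactly. Their poses are not given: they have to be found in the camera images.
- jig: Fixed lower half of the clamshell gluing jig: a plywood tray 130 x 130 mm, 40 mm high, with a white tile already seated in it. Origin at the centre of its underside, z up, x towards its hinge side (at yaw 0 the hinge is away from the robot). Two steel lugs stand on its -x face near its -y end; the lid's lug swings in between them.
- jig_hole (a point): Centre of the hole in the outer face of the outer lug; axes as the jig's, at x -80, y -65, z 40 mm of the jig. The pin goes in here along +y. All holes are 14 mm wide; lugs are 30 mm in x and z about the holes. Along +y from here: outer lug 0 to 12 mm, the lid's lug (when shut) 15 to 29 mm, inner lug 32 to 44 mm.
- lid_hinge (a point): Point on the middle of the lid's hinge axis (x +65, y 0, z 40 mm in the jig's frame); the axis runs along the jig's y.
- lid (a joint): Opening angle of the lid, rad: 0 fully shut (hard stop), growing as its free edge swings up and towards the hinge side; starts at 0.7 to 1.25. Plywood plate 130 x 130 mm, outer face 15 mm outside the plane through the hinge axis; its lug reaches 160 mm from the hinge. Stiff hinge: the lid stays where it is left; about 1 to 4 N at its free edge push it shut.
- lid_edge (a point): Point on the lid's outer (upper) face, middle of its width, 118 mm from the hinge and 12 mm from its free edge: a good place to push it shut. Its axes turn with the lid: z points out of the outer face.
- plunger (a joint): How far the spring plunger is pushed into the lid, in m: 0 is fully out, 0.012 fully in. Its spring takes about 1.2 N per mm (14 N at the bottom) and pushes it back out when released.
- plunger_top (a point): Centre of the top face of the plunger, a steel disc 40 mm across and 8 mm thick on a stem in the middle of the lid (65 mm from the hinge), its top 28 mm above the lid's outer face when out; axes as the lid's, pressed along -z.
- pin: Loose locking pin, about 50 g: round steel shaft 9 mm thick, 70 mm long, tapered tip; square wooden handle 40 mm long, 18 x 18 mm. Origin on the axis where shaft and handle meet; x points to the tip, the handle is at x -40 to 0 mm. Lies level, handle sides upright, axis 40 mm above the bench, shaft in the saddles of its rest, handle overhanging free; lift it straight up.
- pin_tip (a point): Tip of the pin, 70 mm from its origin along x.
- pin_rest: Fixed dark wooden rest for the pin, 64 x 40 mm and 45.5 mm high, with two open saddles; origin at the centre of its underside. The pin lies along its x, with the pin's origin at x -32 mm.
- tile_stack: Bystander: stack of four tiles, 98 x 98 x 44 mm, origin at centre of underside.
- hammer: Bystander: hammer lying on the bench.
- brush: Bystander: brush lying on the bench.
- glass: Bystander: drinking glass 66 mm wide, 85 mm high.
- chip_bowl: Bystander: clay bowl 130 mm wide, 50 mm high.
- tile_offcut: Bystander: glazed offcut 50 x 35 x 11 mm.
- loose_tile: Bystander: plain tile 70 x 70 x 11 mm.
Not all that is in view belongs to the job. Of the things that look like the jig, the largest one is meant.

How it is judged:
On the way, in this order (a step that is already met when the one before it is completed fails the run):
1. the lid is shut (value of joint lid below 0.03 rad), for 0.2 s.
2. with the lid shut, the pin is through all three lugs, its handle up against the outer lug, and let go (value of joint lid below 0.03 rad and y of pin_tip in the frame of jig_hole above 0.064 m and x of pin_tip in the frame of jig_hole between -0.006 and 0.006 m and z of pin_tip in the frame of jig_hole between -0.006 and 0.006 m and x of pin in the frame of jig_hole between -0.006 and 0.006 m and z of pin in the frame of jig_hole between -0.006 and 0.006 m and angle between the x axis of pin and the y axis of jig_hole, either way round below 0.12 rad and contact force between the fingers and pin below 0.3 N), for 0.2 s.
At the end, for the whole second after the job is handed in: The lid is shut (under 0.03 rad), the pin is through all three lugs (handle within 6 mm of the outer lug, on the hole axis within 6 mm and 0.12 rad) and not held, and the fingers still press the plunger more than 6 mm in with over 4 N (all of step 2 and value of joint plunger above 0.006 m and contact force between the fingers and plunger above 4 N); the arm keeps its last pose, push and grip.
It fails at once if a bystander is moved by more than 30 mm (distance of any of tile_stack, hammer, brush, glass, chip_bowl, tile_offcut, loose_tile from where it was at the start of the episode above 0.03 m).
It also fails if it takes over 62 s, if anything falls off the work surface, if the arm or the gripper's body presses on something with over 40 N, if the wrist force passes 120 N, or if a joint passes its speed limit or range.

ROBOT

A 6-joint arm with a two-finger parallel gripper is mounted at the origin on the work surface. World frame = base frame: x ahead of the robot, y to its left, z up, the work surface at z = 0. Lengths are in m, angles in rad, forces in N, time in s.
With the tool pointing down it reaches from about 0.35 to 0.775 m from the base axis. Payload 7.3 kg.
Tool frame: the origin (TCP) lies on the mounting face of the last link; the fingertips stand 178 mm ahead of it and the grasp point (between the pads) lies 159 mm ahead of it (robot.grip_depth is the distance from the TCP to the grasp point, in m); z points along the fingers, y is the line along which they close (so a half turn about z gives the same grasp; the last joint's range is limited). The gripper opens to 92 mm and grips with 3 to 60 N. Pads are 19 mm wide; open, the fingers measure 130 mm over their backs; the gripper's body (75 mm by 190 mm) begins 47 mm behind the grasp point.
Start: joints at [1.087, 0.342, 1.524, -0, 1.275, -0.146], TCP at [0.174, 0.495, 0.405] pointing down, gripper open.
Joint ranges: [-2.53, 2.53], [-0.77, 2.02], [0.04, 2.7], [-1, 4.14], [0.28, 2.66], [-3.11, 3.11]. Speed limits (rad/s): [2.57, 2.57, 3.14, 3.14, 3.14, 3.14].

INTERFACE

Orientations are given as [roll, pitch, yaw] about the fixed x, y, z axes, in that order (R = Rz(yaw) Ry(pitch) Rx(roll)).
In Python, from cell import observe, cams, robot, models gives the robot as it stands.
- The arm moves only by the shell command python3 -m jog 'ROWS' [FORCE]. ROWS is JSON, a list of rows, each a list of 3 entries, a list of its own where there are three numbers: the shift along the tool's x, y, z each as a share of 0.4 m, from -1 to 1, then the turn about the tool's z as a share of pi rad, from -1 to 1, then the closure, from 0 (fully open) to 1 (shut). In form: [[[x, y, z], turn, jaw], ...]. A call has 1 to 12 rows; each row is the pose to reach, as a shift and turn from the pose commanded when the call began, along the tool's axes at that moment, turning the shorter way round; what a row does not reach only later rows make up. A row lasts 1/8 s, in which the tool goes at most 62.5 mm and 10.7 degrees, less where a joint would pass 70% of its speed; a pose out of reach is approached as far as the arm can. A call with a number of a shift or a turn outside -1 to 1 is refused whole. A call with a gripper value outside its range is refused whole. The fingers move at their own pace and stop on an object; FORCE is the grip in N (left out, the last holds). Time passes only in rows, so rows that repeat a pose let the fingers close. It gives the time, the measured TCP pose, the force, the opening and the grip force at its end, in the units of the state.
- observe(): the state, without advancing time (a new reading comes with each control period).
- cams.read_camera(name): name is "side" or "top" or "wrist"; returns the picture (400x640x3 uint8, red, green, blue); there is no depth.
- cams.camera_model(name): a dict with "camera_matrix" (3x3 intrinsics, pixels), "pose" (4x4, takes a point from camera to world coordinates). Camera axes: x right, y down, z forward; pixel columns grow to the right and rows downward; lengths in m; the calibration is good to about 2 mm. A picture is of the moment at which its call begins: read the wrist's pose just before it. camera_model takes no time and is no camera call; for the wrist camera it gives the pose at the moment of the call.
- robot.hand_in(): hands the job in; it is judged then, once.
Trained networks look in the newest picture that a camera, given by its name, has taken for a name from the list of things; names that differ only in an ending like _2 or _b are one class to them, and where a whole thing is asked for, a point or a joint stands for the part that bears it (a point fixed in the world has none). Each returns a list of dicts, best first, with "confidence" (0 to 1); they miss things now and then, are a little off and sometimes report something else, mostly with a low value. They report only what shows in the picture. A call takes as long as a camera call. They do not tell look-alikes from the thing itself.
- models.find_in(target, camera): "position" ([x, y, z] in m, in world coordinates, good to about 4 mm: the middle of the surface that is visible of it).
- models.pinpoint(target, camera): "position" ([x, y, z] in m, in world coordinates, good to about 4 mm: a listed point, or the origin of a listed thing).
The state is a dict: "time": time; "qpos": joint angles; "qvel": joint speeds; "joint_efforts": joint torques, N m; "tool_pos": TCP position; "tool_rot": TCP orientation; "contact_force": force on the tool from outside, world axes, zero at the start; "torque": the same for the moment, N m; "opening": finger opening in m; "grip_force": force on a finger pad.
Only numpy, scipy, OpenCV 4.12 (cv2) and the standard library are available. Lean on these libraries where they do the work, as an engineer would, in place of code of your own. Each camera call takes 0.05 s, during which the arm holds its last target. There are 200 camera calls.

## Working session

There is one attempt and no reset: what is moved stays moved. The work goes in short steps, Python scripts to look and compute and a shell command to move; the robot and the scene stay as the last step left them, time stands still between calls to the robot, and variables do not carry over. Pictures are saved under pics/ and viewed, at most 10 in all, crops included, and the job is handed in when it is done.

```bash
mkdir -p pics; ls; python3 - <<'E'
from cell import observe,cams,robot,models
import cv2,numpy as np
print(observe())
for c in ("top","side"):
    im=cams.read_camera(c); cv2.imwrite(f"pics/{c}0.png",im[:,:,::-1])
    print(c,np.round(cams.camera_model(c)["pose"],3).tolist(),cams.camera_model(c)["camera_matrix"])
    for t in ("jig","jig_hole","lid_hinge","lid_edge","plunger_top","pin","pin_tip","pin_rest","tile_stack","hammer","brush","glass","chip_bowl","tile_offcut","loose_tile"):
        print(c,t,[(np.round(d["position"],3).tolist(),round(d["confidence"],2)) for d in models.pinpoint(t,c)][:4])
E
```

```text
pics
{'time': 0.0, 'qpos': array([ 1.08698277e+00,  3.42745213e-01,  1.52500018e+00, -1.83596062e-05,
        1.27534907e+00, -1.45988483e-01]), 'qvel': array([ 0.00088598,  0.00064845,  0.00044074,  0.00087832, -0.00268066,
        0.00055186]), 'joint_efforts': array([ 8.03439689e-04, -4.31249177e+01, -2.44221961e+01,  7.18295923e-02,
        5.57357760e-02, -1.44264586e-04]), 'tool_pos': array([0.17392311, 0.49522711, 0.40403894]), 'tool_rot': array([-3.14010426e+00, -2.01099643e-04,  2.80377279e+00]), 'contact_force': array([ 0.32676384, -0.50077443, -1.08228324]), 'torque': array([-0.00493158,  0.00629114, -0.01467815]), 'grip_force': 0.0, 'opening': 0.09173076796184079}
top [[0.008, -0.992, 0.129, 0.365], [-1.0, -0.011, -0.02, 0.046], [0.021, -0.129, -0.991, 1.074], [0.0, 0.0, 0.0, 1.0]] [[394.45346635   0.         323.90734559]
 [  0.         394.45346635 199.31287861]
 [  0.           0.           1.        ]]
top jig [([0.574, 0.092, 0.002], 0.94), ([0.337, 0.102, 0.0], 0.64), ([0.445, -0.263, -0.004], 0.6)]
top jig_hole [([0.382, -0.297, 0.025], 0.88), ([0.481, 0.043, 0.045
[... 1601 characters left out ...]
0.143], 0.76), ([0.41, -0.261, 0.034], 0.59)]
side plunger_top [([0.638, 0.09, 0.119], 0.52), ([0.337, 0.1, 0.052], 0.49), ([0.446, -0.264, 0.058], 0.43)]
side pin [([0.577, -0.312, 0.04], 0.63), ([0.286, -0.33, -0.0], 0.31)]
side pin_tip [([0.578, -0.247, 0.039], 0.62)]
side pin_rest [([0.575, -0.282, -0.0], 0.62), ([0.635, 0.091, 0.12], 0.37)]
side tile_stack [([0.343, 0.273, -0.0], 0.72)]
side hammer [([0.703, 0.327, 0.003], 0.81), ([0.511, 0.392, 0.005], 0.53)]
side brush [([0.289, -0.327, -0.0], 0.9)]
side glass [([0.511, 0.393, 0.0], 0.71)]
side chip_bowl [([0.693, -0.361, 0.001], 0.72)]
side tile_offcut [([0.692, -0.133, 0.001], 0.67)]
side loose_tile [([0.355, -0.127, -0.004], 0.76)]
```

View pics/top0.png

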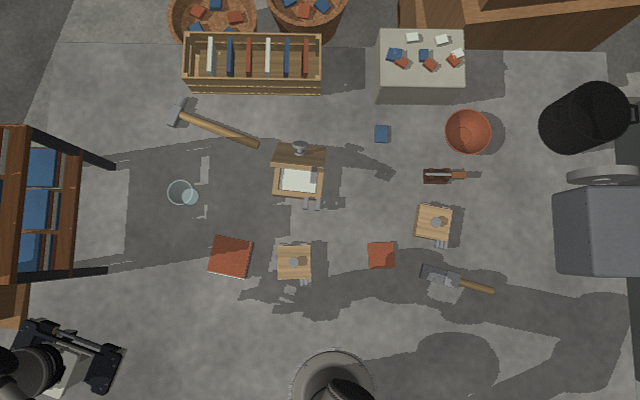

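View pics/side0.png

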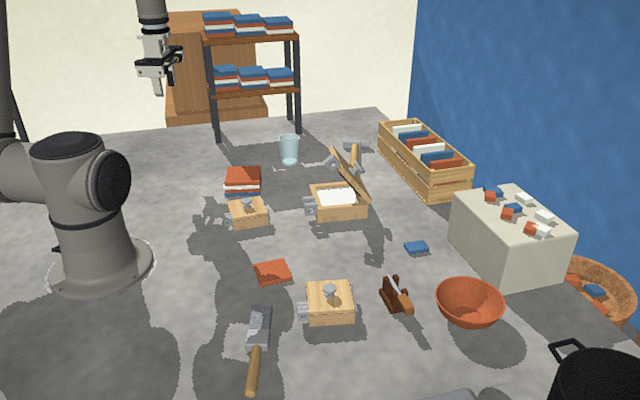

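The top view shows the open jig, the largest of the three, at about (298,175) with its hinge side up in the picture. The two look-alikes, both shut, are at (295,262) and (433,222). The pin and its rest are at (440,176), with the handle to the right (-y). The side view agrees: the jig lid is open about 54° at (345,175), and the pin is at (397,293) next to the bowl. Jig yaw is about -0.13.

```bash
cat > h.py <<'E'
from cell import observe,cams,robot,models
import numpy as np
from scipy.spatial.transform import Rotation as R
def rel(*wps):
    """wps: (x,y,z_tip,yaw) -> row shares from the pose now (tool pointing down)"""
    s=observe(); A=R.from_euler('xyz',s["tool_rot"]); y0=A.as_euler('xyz')[2]
    for w in wps:
        d=A.inv().apply(np.array([w[0],w[1],w[2]+.178])-s["tool_pos"])/.4
        t=-((w[3]-y0+np.pi)%(2*np.pi)-np.pi)/np.pi
        print(np.round(d,4).tolist(),round(t,4))
def jig(x,y,z,J): # jig-frame point to world; J=(x,y,yaw)
    c,s=np.cos(J[2]),np.sin(J[2]); return J[0]+c*x-s*y,J[1]+s*x+c*y,z
def find(ts,cam):
    cams.read_camera(cam)
    for t in ts: print(cam,t,[(np.round(d["position"],4).tolist(),round(d["confidence"],2)) for d in models.pinpoint(t,cam)][:3])
E
python3 - <<'E'
from h import *
rel((.52,.09,.25,3.01))
print(np.round(cams.camera_model("wrist")["pose"],3).tolist())
E
```

```text
[-1.1521, -0.6694, -0.0583] -0.0656
[[0.331, 0.902, 0.278, 0.099], [0.943, -0.317, -0.098, 0.521], [0.0, 0.295, -0.956, 0.384], [0.0, 0.0, 0.0, 1.0]]
```

```bash
python3 -m jog '[[[-0.95,-0.65,-0.05],-0.066,0.3],[[-0.95,-0.65,-0.05],-0.066,0.6],[[-0.95,-0.65,-0.05],-0.066,1],[[-0.95,-0.65,-0.05],-0.066,1],[[-0.95,-0.65,-0.05],-0.066,1],[[-0.95,-0.65,-0.05],-0.066,1],[[-0.95,-0.65,-0.05],-0.066,1],[[-0.95,-0.65,-0.05],-0.066,1],[[-0.95,-0.65,-0.05],-0.066,1]]' 20
python3 - <<'E'
from h import *
import cv2
cv2.imwrite("pics/w1.png",cams.read_camera("wrist")[:,:,::-1])
find(["jig","jig_hole","lid_hinge","lid_edge","plunger_top"],"wrist")
E
```

```text
time: 2.72
tool_pos: [0.4473, 0.1226, 0.4246]
tool_rot: [-3.142, 0.0, 3.008]
contact_force: [-0.7, 0.4, 0.4]
opening: 0.0066
grip_force: 0.0
wrist jig [([0.3382, 0.1066, 0.0031], 0.89), ([0.5751, 0.0931, 0.001], 0.84), ([0.5081, 0.3908, -0.0012], 0.18)]
wrist jig_hole [([0.4885, 0.0411, 0.0398], 0.67), ([0.2847, 0.0541, 0.027], 0.57)]
wrist lid_hinge [([0.3813, 0.1059, 0.0248], 0.56)]
wrist lid_edge [([0.3, 0.1039, 0.0346], 0.83), ([0.5804, 0.0973, 0.1432], 0.59)]
wrist plunger_top [([0.3337, 0.1014, 0.0532], 0.9)]
```

View pics/w1.png

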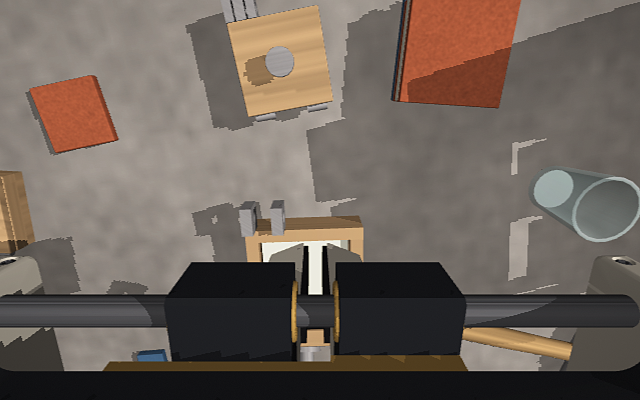

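The wrist view shows the tray's front edge near (305,225) with the lugs at (248,218) and (278,217). The lid and plunger are hidden behind the gripper. The three views agree on the jig pose to within a few mm. I'll push the lid at jig y = +40 mm, beside the plunger.

```bash
python3 - <<'E'
from h import *
J=(.5752,.0932,-.13)
P=[(.032,.20),(.032,.135)]
for th in (.8,.6,.4,.2,0,-.03):
    P.append((.065-.11*np.cos(th)+.015*np.sin(th)+.0095,.04+.11*np.sin(th)+.015*np.cos(th)))
rel(*[(*jig(x,.04,z,J),np.pi-.13) for x,z in P])
E
```

```text
[-0.4111, 0.0626, 0.117] 0.0004
[-0.4111, 0.0626, 0.2795] 0.0004
[-0.3527, 0.0626, 0.2936] 0.0004
[-0.3116, 0.0627, 0.3308] 0.0004
[-0.2787, 0.0627, 0.3754] 0.0004
[-0.2553, 0.0627, 0.4256] 0.0004
[-0.2424, 0.0627, 0.4795] 0.0004
[-0.2414, 0.0627, 0.4878] 0.0004
```

```bash
python3 -m jog '[[[-0.411,0.063,0.10],0,1],[[-0.411,0.063,0.10],0,1],[[-0.411,0.063,0.117],0,1],[[-0.411,0.063,0.20],0,1],[[-0.411,0.063,0.279],0,1],[[-0.353,0.063,0.294],0,1],[[-0.353,0.063,0.294],0,1],[[-0.312,0.063,0.331],0,1],[[-0.312,0.063,0.331],0,1]]'
python3 - <<'E'
from h import *
find(["lid_edge","plunger_top"],"side"); find(["lid_edge","plunger_top"],"top")
J=(.5752,.0932,-.13)
rel(*[(*jig(.065-.11*np.cos(th)+.015*np.sin(th)+.0095,.04,.04+.11*np.sin(th)+.015*np.cos(th),J),np.pi-.13) for th in (.4,.2,0,-.03)])
E
```

```text
time: 4.2
tool_pos: [0.5732, 0.1333, 0.2926]
tool_rot: [3.141, -0.0, 3.012]
contact_force: [0.1, 1.2, -0.1]
opening: 0.0006
grip_force: 0.0
side lid_edge [([0.5507, 0.0965, 0.1176], 0.78), ([0.4083, -0.2606, 0.0347], 0.59), ([0.3001, 0.1049, 0.0407], 0.55)]
side plunger_top [([0.4458, -0.2649, 0.0582], 0.63), ([0.3364, 0.1041, 0.0535], 0.52), ([0.6144, 0.0919, 0.113], 0.4)]
top lid_edge [([0.5494, 0.0998, 0.1189], 0.83), ([0.4104, -0.2598, 0.0415], 0.72), ([0.3021, 0.106, 0.0361], 0.52)]
top plunger_top [([0.4427, -0.2652, 0.0571], 0.62), ([0.55, 0.0997, 0.1209], 0.38)]
[0.0362, 0.0022, 0.0451] -0.0002
[0.0597, 0.0022, 0.0954] -0.0002
[0.0726, 0.0021, 0.1492] -0.0002
[0.0736, 0.0021, 0.1575] -0.0002
```

The lid is following, at about 0.65 rad now. I'll keep pushing it down.

```bash
python3 -m jog '[[[0.018,0,0.022],0,1],[[0.036,0,0.045],0,1],[[0.049,0,0.070],0,1],[[0.060,0,0.095],0,1],[[0.066,0,0.122],0,1],[[0.072,0,0.144],0,1],[[0.073,0,0.150],0,1],[[0.073,0,0.153],0,1],[[0.073,0,0.153],0,1]]'
python3 - <<'E'
from h import *
find(["lid_edge","plunger_top","jig_hole"],"side"); find(["lid_edge","plunger_top"],"top")
E
```

```text
time: 5.62
tool_pos: [0.5442, 0.1366, 0.233]
tool_rot: [3.142, 0.001, 3.011]
contact_force: [-6.5, -1.9, 20.2]
opening: 0.0004
grip_force: 10.1
side lid_edge [([0.4098, -0.2617, 0.0378], 0.9), ([0.5192, 0.0999, 0.0543], 0.84), ([0.2999, 0.1049, 0.0383], 0.84)]
side plunger_top [([0.5744, 0.0958, 0.0845], 0.53), ([0.3354, 0.1043, 0.0561], 0.45), ([0.4437, -0.268, 0.0571], 0.42)]
side jig_hole [([0.2854, 0.061, 0.0261], 0.97), ([0.4881, 0.042, 0.0415], 0.73), ([0.3817, -0.297, 0.031], 0.64)]
top lid_edge [([0.4094, -0.2629, 0.0398], 0.91), ([0.5194, 0.1015, 0.0553], 0.83), ([0.3022, 0.1023, 0.0335], 0.61)]
top plunger_top [([0.4455, -0.2617, 0.0584], 0.44), ([0.5723, -0.2463, 0.0433], 0.4)]
```

The lid is shut: 20 N at the stop, fingertips at z 0.055, and both views put the lid edge at z 0.055. Next is the pin.

```bash
python3 - <<'E'
from h import *
rel((.55,.13,.20,3.011),(.56,-.22,.22,1.57))
E
```

```text
[-0.0169, -0.0146, -0.3624] 0.0001
[-0.1554, -0.8789, -0.4124] 0.4588
```

```bash
python3 -m jog '[[[-0.017,-0.015,-0.15],0,1],[[-0.017,-0.015,-0.30],0,1],[[-0.017,-0.015,-0.36],0.02,1],[[-0.155,-0.88,-0.41],0.459,1],[[-0.155,-0.88,-0.41],0.459,1],[[-0.155,-0.88,-0.41],0.459,1],[[-0.155,-0.88,-0.41],0.459,0.7],[[-0.155,-0.88,-0.41],0.459,0.57],[[-0.155,-0.88,-0.41],0.459,0.57],[[-0.155,-0.88,-0.41],0.459,0.57],[[-0.155,-0.88,-0.41],0.459,0.57],[[-0.155,-0.88,-0.41],0.459,0.57]]'
python3 - <<'E'
from h import *
rel((.574,-.41,.20,1.57))
E
```

```text
time: 7.48
tool_pos: [0.5601, -0.2204, 0.3943]
tool_rot: [-3.141, -0.001, 1.57]
contact_force: [-0.4, 0.2, 0.5]
opening: 0.0394
grip_force: 0.0
[-0.4739, 0.0353, 0.0403] -0.0001
```

```bash
python3 -m jog '[[[-0.474,0.035,0.04],0,0.57],[[-0.474,0.035,0.04],0,0.57],[[-0.474,0.035,0.04],0,0.57],[[-0.474,0.035,0.04],0,0.57],[[-0.474,0.035,0.04],0,0.57]]'
python3 - <<'E'
from h import *
import cv2
cv2.imwrite("pics/w2.png",cams.read_camera("wrist")[:,:,::-1])
find(["pin","pin_tip","pin_rest"],"wrist")
for c in("top","side"): find(["pin","pin_tip","pin_rest"],c)
E
```

```text
time: 8.1
tool_pos: [0.5738, -0.4099, 0.3782]
tool_rot: [-3.141, -0.002, 1.57]
contact_force: [0.4, -0.2, -0.5]
opening: 0.0394
grip_force: 0.0
wrist pin [([0.5731, -0.3122, 0.037], 0.85)]
wrist pin_tip []
wrist pin_rest [([0.5753, -0.279, 0.0044], 0.97)]
top pin [([0.5724, -0.3134, 0.0382], 0.54)]
top pin_tip [([0.5734, -0.2437, 0.0396], 0.76), ([0.6903, -0.3599, 0.0017], 0.16)]
top pin_rest [([0.6926, -0.1347, 0.001], 0.66), ([0.517, 0.1031, 0.0561], 0.59), ([0.5728, -0.2784, 0.0042], 0.51)]
side pin [([0.5762, -0.309, 0.0389], 0.57)]
side pin_tip [([0.5757, -0.2485, 0.037], 0.58)]
side pin_rest [([0.5746, -0.2843, 0.0026], 0.85)]
```

View pics/w2.png

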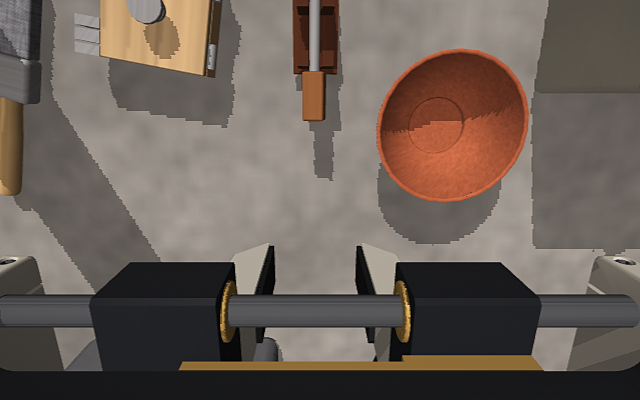

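The wrist view shows the pin handle (orange) from (314,72) to (313,120). Its shaft runs up the picture at column 315 in the rest, and the bowl is to its right. I'll compute the handle's position and yaw from these pixels.

```bash
python3 - <<'E'
from h import *
import cv2
m=cams.camera_model("wrist"); K=np.array(m["camera_matrix"]);T=np.array(m["pose"])
def at(u,v,z):
    d=T[:3,:3]@np.linalg.solve(K,[u,v,1]); return T[:3,3]+d*(z-T[2,3])/d[2]
im=cv2.cvtColor(cv2.imread("pics/w2.png"),cv2.COLOR_BGR2HSV)
for v in (78,85,95,105,112,116,119,122):
    row=im[v,290:340]; o=np.where((row[:,1]>130)&(row[:,2]>110))[0]+290
    if len(o): print(v,o.min(),o.max(),np.round(at((o.min()+o.max())/2+.0,v,.049),4))
for v in (5,30,60):
    row=im[v,300:330]; o=np.where(row[:,1]<60)[0]+300
    print(v,o.min(),o.max(),np.round(at((o.min()+o.max())/2,v,.0445),4))
rel((.574,-.333,.12,1.57),(.574,-.333,.021,1.57))
E
```

```text
78 302 322 [ 0.5717 -0.3191  0.049 ]
85 302 322 [ 0.5717 -0.3245  0.049 ]
95 303 322 [ 0.572  -0.3324  0.049 ]
105 303 321 [ 0.5716 -0.3404  0.049 ]
112 303 321 [ 0.5716 -0.3461  0.049 ]
116 303 321 [ 0.5716 -0.3494  0.049 ]
119 303 321 [ 0.5716 -0.3519  0.049 ]
5 309 319 [ 0.5734 -0.2647  0.0445]
30 309 319 [ 0.5734 -0.2826  0.0445]
60 309 319 [ 0.5733 -0.305   0.0445]
[0.1925, 0.0003, 0.2028] -0.0002
[0.1924, 0.0003, 0.4503] -0.0002
```

```bash
python3 -m jog '[[[0.192,-0.002,0.10],0,0.57],[[0.192,-0.002,0.20],0,0.57],[[0.192,-0.002,0.30],0,0.57],[[0.192,-0.002,0.40],0,0.57],[[0.192,-0.002,0.448],0,0.57],[[0.192,-0.002,0.448],0,0.57],[[0.192,-0.002,0.448],0,1],[[0.192,-0.002,0.448],0,1],[[0.192,-0.002,0.448],0,1],[[0.192,-0.002,0.448],0,1]]' 25
```

```text
time: 10.0
tool_pos: [0.5734, -0.3335, 0.201]
tool_rot: [3.14, 0.001, 1.569]
contact_force: [0.5, 0.3, 4.2]
opening: 0.0177
grip_force: 25.0
```

```bash
python3 -m jog '[[[0,0,-0.06],0,1],[[0,0,-0.14],0,1],[[0,0,-0.24],0,1],[[0,0,-0.30],0,1]]'
python3 - <<'E'
from h import *
J=(.5745,.093,-.13)
rel((*jig(-.08,-.18,.10,J),np.pi/2-.13))
find(["pin","pin_tip"],"top")
E
```

```text
time: 10.5
tool_pos: [0.5732, -0.3333, 0.3221]
tool_rot: [3.14, 0.001, 1.569]
contact_force: [-0.5, 0.7, -0.7]
opening: 0.0176
grip_force: 25.0
[0.6451, -0.2546, 0.109] 0.0409
top pin [([0.5717, -0.3114, 0.1625], 0.71), ([0.5204, 0.1027, 0.0543], 0.45)]
top pin_tip [([0.5741, -0.2438, 0.1627], 0.66), ([0.5684, 0.0976, 0.0814], 0.64)]
```

```bash
python3 -m jog '[[[0.645,-0.255,0],0.041,1],[[0.645,-0.255,0],0.041,1],[[0.645,-0.255,0],0.041,1],[[0.645,-0.255,0],0.041,1],[[0.645,-0.255,0.05],0.041,1],[[0.645,-0.255,0.108],0.041,1],[[0.645,-0.255,0.108],0.041,1],[[0.645,-0.255,0.108],0.041,1]]'
python3 - <<'E'
from h import *
import cv2
cv2.imwrite("pics/w3.png",cams.read_camera("wrist")[:,:,::-1])
for c in("wrist","top","side"): find(["jig_hole","lid_edge","plunger_top","pin","pin_tip","jig"],c)
E
```

```text
time: 11.65
tool_pos: [0.4717, -0.0754, 0.2766]
tool_rot: [-3.141, -0.0, 1.44]
contact_force: [-1.0, 0.6, 0.3]
opening: 0.0178
grip_force: 25.0
wrist jig_hole [([0.4875, 0.0402, 0.0395], 0.66)]
wrist lid_edge []
wrist plunger_top []
wrist pin [([0.4743, -0.0521, 0.1146], 0.67)]
wrist pin_tip [([0.4867, 0.0142, 0.1151], 0.73)]
wrist jig []
top jig_hole [([0.3823, -0.2967, 0.0292], 0.9), ([0.481, 0.0403, 0.0455], 0.63), ([0.2824, 0.0545, 0.031], 0.61)]
top lid_edge [([0.5193, 0.1009, 0.0552], 0.91), ([0.301, 0.1001, 0.0342], 0.83), ([0.4089, -0.2598, 0.0396], 0.56)]
top plunger_top [([0.5717, 0.0948, 0.0848], 0.6), ([0.3351, 0.1045, 0.0543], 0.54), ([0.4464, -0.2651, 0.0572], 0.46)]
top pin []
top pin_tip [([0.4811, 0.0139, 0.1154], 0.64)]
top jig [([0.5746, 0.0925, 0.002], 0.95), ([0.3346, 0.1045, 0.0001], 0.78), ([0.4457, -0.2657, 0.0011], 0.68)]
side jig_hole [([0.2882, 0.0604, 0.0273], 0.93), ([0.383, -0.2971, 0.0266], 0.91), ([0.6955, -0.132, 0.0054], 0.68)]
side lid_edge [([0.4116, -0.2642, 0.0356], 0.85), ([0.2999, 0.1028, 0.038], 0.82), ([0.5192, 0.1015, 0.0515], 0.57)]
side plunger_top [([0.3375, 0.1021, 0.0544], 0.57), ([0.443, -0.2658, 0.0583], 0.46)]
side pin [([0.4775, -0.0524, 0.1136], 0.57)]
side pin_tip [([0.4878, 0.0101, 0.1156], 0.45)]
side jig [([0.3408, 0.1058, -0.0016], 0.75), ([0.5739, 0.0958, 0.0003], 0.74), ([0.4409, -0.2631, -0.0009], 0.57)]
```

View pics/w3.png

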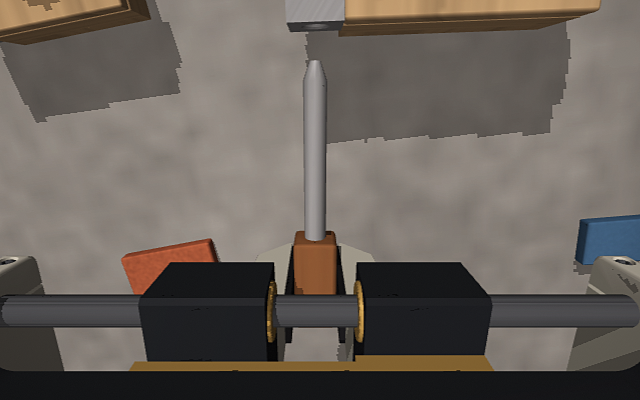

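The wrist view shows the pin pointing straight ahead with its tip at (315,62). The outer lug is just ahead at columns 287-344, rows 0-32. The tray's edge slopes from (344,35) to (600,10), so my jig yaw may be off. I'll zoom in to check.

```bash
python3 - <<'E'
import cv2
im=cv2.imread("pics/w3.png")[0:70,270:610]
cv2.imwrite("pics/w3c.png",cv2.resize(im,None,fx=2.35,fy=2.35*1.0,interpolation=cv2.INTER_CUBIC))
E
```

```text
(no output)
```

View pics/w3c.png

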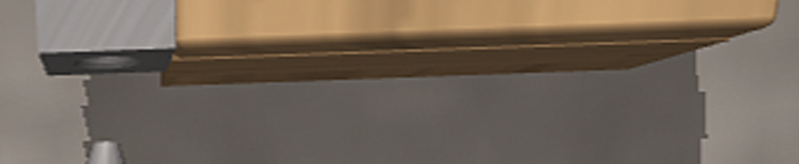

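```bash
python3 - <<'E'
from h import *
m=cams.camera_model("wrist"); K=np.array(m["camera_matrix"]);T=np.array(m["pose"])
def at(u,v,z):
    d=T[:3,:3]@np.linalg.solve(K,[u,v,1]); return T[:3,3]+d*(z-T[2,3])/d[2]
def c(u,v): return 270+u/2.35,v/2.35
for n,a,b,z in (("lug top",(38,53),(175,46),.055),("seam",(177,55),(720,38),.04),("bottom",(160,85),(630,68),0)):
    A,B=at(*c(*a),z),at(*c(*b),z); print(n,A.round(4),B.round(4),"yaw",round(np.arctan2(B[1]-A[1],B[0]-A[0]),3),"len",np.linalg.norm(B-A).round(4))
print("hole",at(*c(105,62),.045).round(4))
print("tip",at(315,62,.1156).round(4),"handle joint",at(315,240,.115).round(4))
E
```

```text
lug top [0.4719 0.0395 0.055 ] [0.5015 0.037  0.055 ] yaw -0.084 len 0.0297
seam [0.5033 0.0375 0.04  ] [0.6287 0.0247 0.04  ] yaw -0.102 len 0.1261
bottom [0.5017 0.0368 0.    ] [0.6317 0.0241 0.    ] yaw -0.097 len 0.1306
hole [0.4863 0.0374 0.045 ]
tip [0.4834 0.0143 0.1156] handle joint [ 0.4742 -0.056   0.115 ]
```

```bash
python3 - <<'E'
from h import *
J=(.5733,.095,-.099); yw=np.pi/2-.099
rel((*jig(-.08,-.1705,.06,J),yw),(*jig(-.08,-.1705,.023,J),yw))
E
```

```text
[0.0223, 0.0105, 0.0968] -0.01
[0.0223, 0.0105, 0.1893] -0.01
```

```bash
python3 -m jog '[[[0.022,0.0105,0.097],-0.01,1],[[0.022,0.0105,0.15],-0.01,1],[[0.022,0.0105,0.189],-0.01,1],[[0.022,0.0105,0.189],-0.01,1],[[0.022,0.0105,0.189],-0.01,1]]'
python3 - <<'E'
from h import *
import cv2
w=cams.read_camera("wrist"); s=cams.read_camera("side")
a=cv2.resize(w[0:130,220:420],(800,520))
cv2.imwrite("pics/w4.png",a[:,:,::-1])
m=cams.camera_model("side"); K=np.array(m["camera_matrix"]);T=np.linalg.inv(m["pose"])
p=K@(T@[.487,.0384,.04,1])[:3]; p=p[:2]/p[2]; print(p)
u,v=p.astype(int); cv2.imwrite("pics/s4.png",cv2.resize(s[v-40:v+35,u-50:u+50],(800,600),interpolation=cv2.INTER_CUBIC)[:,:,::-1])
find(["pin_tip","jig_hole"],"side");find(["pin_tip","jig_hole"],"wrist");print(observe()["tool_pos"])
E
```

```text
time: 13.38
tool_pos: [0.4771, -0.067, 0.2016]
tool_rot: [3.141, 0.0, 1.472]
contact_force: [0.2, 0.1, 0.2]
opening: 0.0181
grip_force: 25.0
[310.64880904 209.79995085]
side pin_tip []
side jig_hole [([0.3825, -0.2976, 0.0259], 0.92), ([0.4864, 0.0398, 0.0407], 0.78), ([0.2888, 0.0576, 0.0263], 0.57)]
wrist pin_tip [([0.4893, 0.0246, 0.0423], 0.94)]
wrist jig_hole [([0.4893, 0.0377, 0.0392], 0.8)]
[ 0.47687602 -0.06690412  0.20138444]
```

View pics/w4.png

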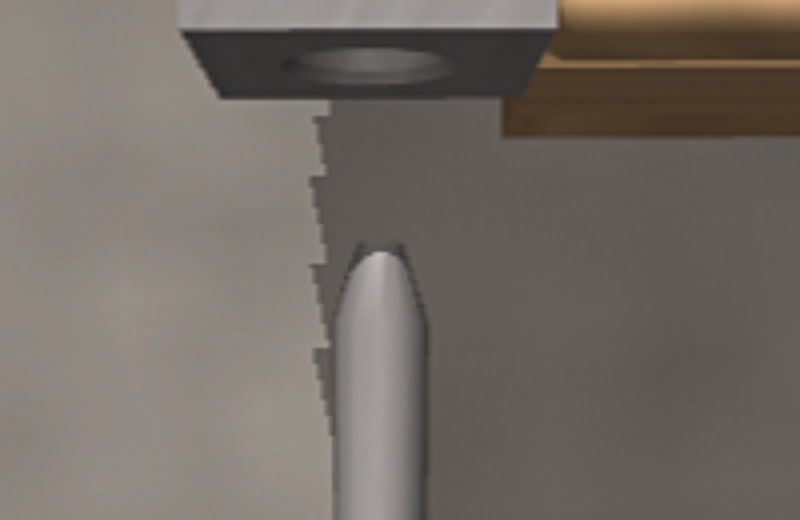

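View pics/s4.png

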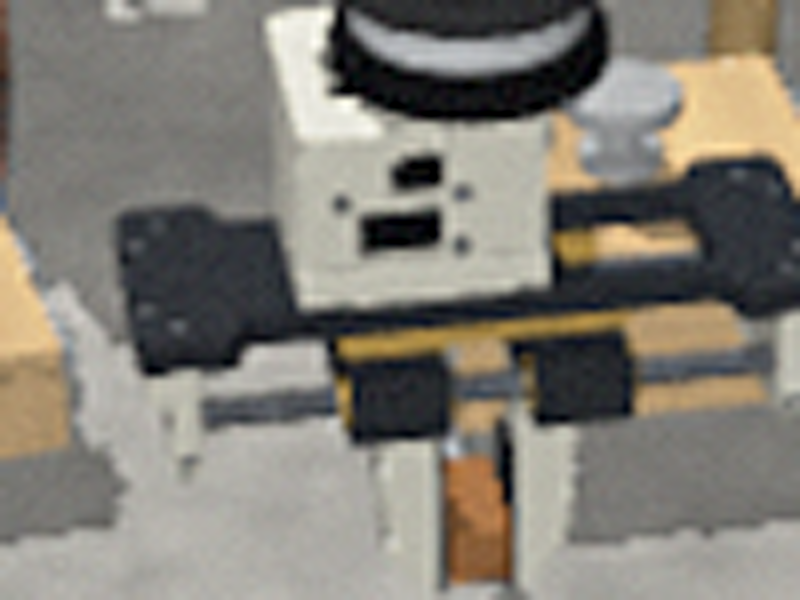

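The wrist crop shows the tip at crop (380,245) and the hole at (370,66). The lug edge is now level, so the yaw matches. The side crop only confirms that the handle is held between the fingers. I'll work out the sideways offset between pin and hole.

```bash
python3 - <<'E'
from h import *
m=cams.camera_model("wrist"); K=np.array(m["camera_matrix"]);T=np.array(m["pose"])
def at(u,v,z):
    d=T[:3,:3]@np.linalg.solve(K,[u,v,1]); return T[:3,3]+d*(z-T[2,3])/d[2]
s=observe(); A=R.from_euler('xyz',s["tool_rot"])
def tool(p): return A.inv().apply(p-s["tool_pos"]).round(4)
c=lambda u,v:(220+(u-1.5)/4,(v-1.5)/4)
for n,u,v,z in (("lugtopL",180,29,.055),("lugtopR",557,29,.055),("lugbotL",221,98,.025),("lugbotR",523,98,.025),("hole",370,66,.04),("tip",380,245,.0404),("pinbody",381,420,.0404),("pinL",335,420,.0404),("pinR",428,420,.0404)):
    print(n,tool(at(*c(u,v),z)),at(*c(u,v),z).round(4))
E
```

```text
lugtopL [ 0.1053 -0.0158  0.1464] [0.4717 0.0394 0.055 ]
lugtopR [0.1053 0.014  0.1464] [0.5013 0.0365 0.055 ]
lugbotL [ 0.1053 -0.0157  0.1764] [0.4717 0.0395 0.025 ]
lugbotR [0.1053 0.0141 0.1764] [0.5015 0.0365 0.025 ]
hole [ 0.1054 -0.0009  0.1614] [0.4865 0.0381 0.04  ]
tip [ 0.0906 -0.      0.161 ] [0.4859 0.0232 0.0404]
pinbody [7.51e-02 1.00e-04 1.61e-01] [0.4845 0.0078 0.0404]
pinL [ 0.0751 -0.0043  0.161 ] [0.4801 0.0082 0.0404]
pinR [0.0751 0.0045 0.161 ] [0.4889 0.0073 0.0404]
```

The pin is 0.9 mm off sideways and its height fits (lug top and bottom agree). It has 84.7 mm to go until the handle seats.

```bash
python3 -m jog '[[[0.02,-0.0022,0.001],0,1],[[0.05,-0.0022,0.001],0,1],[[0.075,-0.0022,0.001],0,1],[[0.10,-0.0022,0.001],0,1],[[0.10,-0.0022,0.001],0,1]]'
```

```text
time: 14.4
tool_pos: [0.48, -0.0261, 0.2007]
tool_rot: [-3.142, -0.0, 1.473]
contact_force: [0.0, 0.5, 0.2]
opening: 0.0177
grip_force: 25.0
```

```bash
python3 -m jog '[[[0.03,0,0],0,1],[[0.06,0,0],0,1],[[0.09,0,0],0,1],[[0.105,0,0],0,1],[[0.112,0,0],0,1],[[0.114,0,0],0,1],[[0.114,0,0],0,1]]'
```

```text
time: 15.28
tool_pos: [0.4844, 0.0176, 0.2007]
tool_rot: [-3.141, 0.001, 1.472]
contact_force: [-0.4, -5.2, -0.8]
opening: 0.0178
grip_force: 25.0
```

The handle is seated: it moved 85 mm as expected and pushes back with 5 N. I'll release it and lift.

```bash
python3 -m jog '[[[0,0,0],0,0.6],[[0,0,0],0,0.55],[[0,0,0],0,0.55],[[0,0,0],0,0.55],[[0,0,-0.05],0,0.55],[[0,0,-0.15],0,0.55],[[0,0,-0.25],0,0.55],[[0,0,-0.25],0,0.55]]'
python3 - <<'E'
from h import *
import cv2
w=cams.read_camera("wrist"); s=cams.read_camera("side")
cv2.imwrite("pics/s5.png",np.vstack([cv2.resize(s[160:260,240:400],(640,300)),cv2.resize(w[:300],(640,300))])[:,:,::-1])
find(["pin","pin_tip","jig_hole","plunger_top"],"side");find(["pin","pin_tip","jig_hole","plunger_top"],"top")
J=(.5733,.095,-.099)
rel((*jig(0,0,.12,J),np.pi/2-.099),(*jig(0,0,.085,J),np.pi/2-.099))
E
```

```text
time: 16.27
tool_pos: [0.4852, 0.0184, 0.3035]
tool_rot: [3.135, 0.0, 1.472]
contact_force: [0.3, 0.4, -0.4]
opening: 0.0413
grip_force: 0.0
side pin [([0.4912, 0.0426, 0.0385], 0.66)]
side pin_tip [([0.5189, 0.0989, 0.0534], 0.34)]
side jig_hole [([0.3845, -0.2969, 0.0272], 0.78), ([0.2884, 0.0607, 0.0274], 0.58), ([0.4865, 0.0412, 0.0427], 0.55)]
side plunger_top [([0.5773, 0.0967, 0.0833], 0.72), ([0.4424, -0.2662, 0.0581], 0.64), ([0.3359, 0.1033, 0.0539], 0.58)]
top pin []
top pin_tip []
top jig_hole [([0.3839, -0.2965, 0.0302], 0.85), ([0.4829, 0.0391, 0.0495], 0.82)]
top plunger_top [([0.4445, -0.2654, 0.0603], 0.55)]
[0.2126, 0.2022, 0.006] -0.0
[0.2126, 0.2022, 0.0935] -0.0
```

View pics/s5.png

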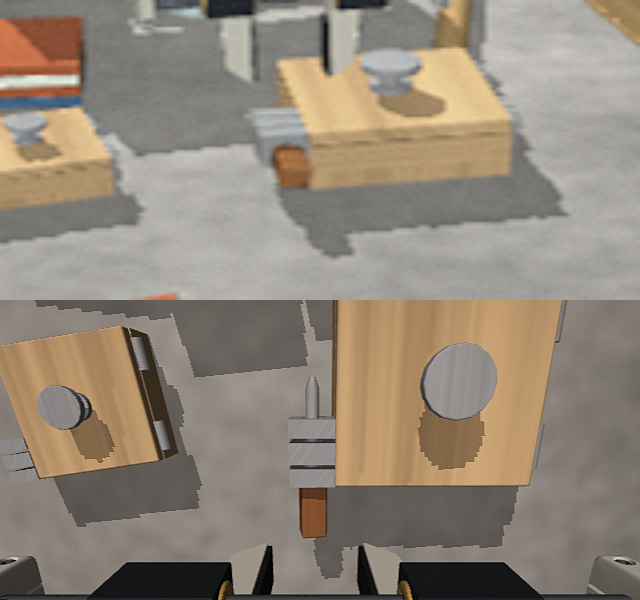

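The side view shows the lid shut. The wrist view shows the shaft through all three lugs with the handle flush against the outer one (tip at (312,380), handle at (313,512)), and the plunger disc at (459,382) in the composite. Now I'll press the plunger with closed fingers.

```bash
python3 -m jog '[[[0.213,0.202,0],0,1],[[0.213,0.202,0],0,1],[[0.213,0.202,0],0,1],[[0.213,0.202,0.006],0,1],[[0.213,0.202,0.05],0,1],[[0.213,0.202,0.085],0,1],[[0.213,0.202,0.085],0,1]]' 20
python3 - <<'E'
from h import *
J=(.5733,.095,-.099)
rel((*jig(0,0,.0735,J),np.pi/2-.099))
E
```

```text
time: 17.75
tool_pos: [0.5725, 0.0946, 0.2656]
tool_rot: [-3.139, 0.0, 1.471]
contact_force: [-0.1, -0.6, 0.6]
opening: 0.0005
grip_force: 0.0
[0.0013, 0.002, 0.0354] -0.0003
```

```bash
python3 -m jog '[[[0.001,0.002,0.012],0,1],[[0.001,0.002,0.024],0,1],[[0.001,0.002,0.036],0,1],[[0.001,0.002,0.036],0,1],[[0.001,0.002,0.036],0,1],[[0.001,0.002,0.036],0,1]]'
```

```text
time: 18.5
tool_pos: [0.5743, 0.0954, 0.2536]
tool_rot: [3.139, -0.0, 1.472]
contact_force: [-1.2, -1.4, 9.1]
opening: 0.0003
grip_force: 4.4
```

```bash
python3 -m jog '[[[0,0,0.004],0,1],[[0,0,0.004],0,1],[[0,0,0.004],0,1],[[0,0,0.004],0,1]]'
python3 - <<'E'
from h import *
import cv2
s=cams.read_camera("side"); cv2.imwrite("pics/s6.png",cv2.resize(s[140:260,240:400],(800,600),interpolation=cv2.INTER_CUBIC)[:,:,::-1])
find(["pin","lid_edge"],"side")
E
```

```text
time: 19.0
tool_pos: [0.5743, 0.0954, 0.2523]
tool_rot: [3.139, -0.0, 1.472]
contact_force: [-2.2, -1.2, 10.9]
opening: 0.0001
grip_force: 5.2
side pin [([0.4875, 0.0406, 0.0358], 0.42)]
side lid_edge [([0.2986, 0.1016, 0.0394], 0.87), ([0.5196, 0.1012, 0.053], 0.76)]
```

View pics/s6.png

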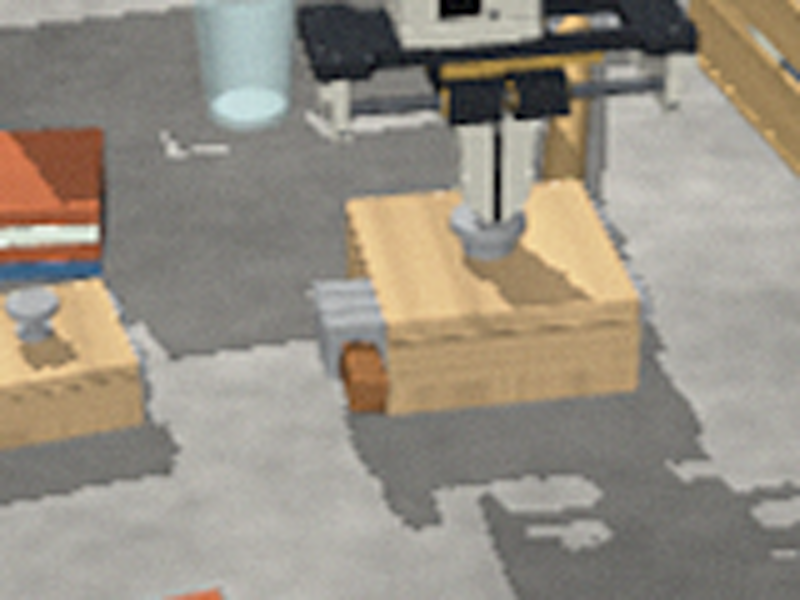

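The side view shows the fingertips on the plunger disc at (490,220), pushed down, with 10.9 N or about 9 mm. The lid is shut and the pin handle is against the outer lug at (365,375). Handing in.

```bash
python3 -c "
from cell import robot; print(robot.hand_in())"
```

```text
the job is handed in; nothing more can be done
None
```

I handed the job in at about 19 s with the lid shut, the pin released through all three lugs with its handle against the outer lug, and the fingertips holding the plunger about 9 mm in at 10.9 N; no verdict came back.

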